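# Load the spring scale to its target mark with ring weights

## Task

Add steel ring weights to the spring scale on the lab bench, one at a time, each threaded over the stem of its pan and lowered gently rather than dropped, until the pointer is as near to the target mark as whole weights can bring it. Be gentle with the scale: never push the tray down to its stop or force the stem sideways, and leave the mark and the other things on the bench as they are.

Things in the scene. Friction and masses are not known exactly. Their poses are not given: they have to be found in the camera images.
- ring0_mid (a point): one of four alike steel ring weights of 100 g lying flat on the bench: 40 mm outer diameter, 16 mm bore right through, 12 mm thick; this point is its centre, 6 mm above its underside, z along the bore
- ring1_mid (a point): one of four alike steel ring weights of 100 g lying flat on the bench: 40 mm outer diameter, 16 mm bore right through, 12 mm thick; this point is its centre, 6 mm above its underside, z along the bore
- ring2_mid (a point): one of four alike steel ring weights of 100 g lying flat on the bench: 40 mm outer diameter, 16 mm bore right through, 12 mm thick; this point is its centre, 6 mm above its underside, z along the bore
- ring3_mid (a point): one of four alike steel ring weights of 100 g lying flat on the bench: 40 mm outer diameter, 16 mm bore right through, 12 mm thick; this point is its centre, 6 mm above its underside, z along the bore
- scale: the spring scale: grey base plate 130 mm by 170 mm, 18 mm thick, standing fixed on the bench; origin at the bench on the scale's vertical axis; x and y level, z up. A flat ruled aluminium post, 130 mm high, stands 82 mm from the axis on its +y side, with the target mark on it
- pan_axis (a point): the point where the scale's vertical axis meets the level of the top face of the round pan (44 mm across, it sits off the axis with its stem; 120 mm above the bench when empty); it goes up and down with the tray and has the scale's x and y axes. The pan carries one upright steel stem, 13 mm thick, rising 52 mm above the pan's top face, with a flat tip whose rim is chamfered 1 mm
- stem_line (a point): point on the scale's axis level with the stem's tip, 52 mm above the pan. The STEM IS NOT exactly here: pan and stem share a stiff cross-slide and stand between 3 and 22 mm from this point towards the scale's +y (0 in x), unmeasured and different each time: find it by feel or by eye. The slide holds against side forces below about 20 N
- tray (a joint): how far the tray (pan, stem and the thin black pointer that reaches to the post) has sunk, in m: 0 empty, stop at 0.050. Soft damped spring, about 98 N/m: each ring weight resting on it sinks it by 0.010, and pressing on the stem or pan with 1 N also sinks it 0.010. It springs back up when unloaded
- mark (a joint): where the target mark (a black collar with a short steel tongue, on the ruled post) is set, in m: the pointer is level with the mark when joint tray has this same value. Set between 0.017 and 0.033, so two or three weights are needed
- mark_tip (a point): end of the target mark's tongue, 70 mm from the scale's axis on its +y side; leave the mark as it is set
- blank_center (a point): a plain solid steel disc, 40 mm across, 12 mm thick, WITHOUT a hole, lying among the ring weights; this point is its centre. A bystander: leave it
- beaker_mid (a point): empty glass beaker, 60 mm across, 75 mm high, a bystander; this point is its centre
- dish_mid (a point): flat glass dish, 90 mm across, 18 mm high, a bystander; this point is its centre
- jar_mid (a point): amber jar with a black cap, 56 mm across, 75 mm high, a bystander; this point is its centre
- sample_center (a point): small upright brass cylinder, 26 mm across, 30 mm high, a bystander; this point is its centre
- dropper_mid (a point): glass dropper with a black rubber bulb, 150 mm long, 18 mm thick, lying flat, a bystander; this point is near its middle
- slidebox: wooden slide box 100 mm by 80 mm, 35 mm high, fixed to the bench, a bystander; origin at its underside
Mind the look-alikes: they are no part of the job. What is shaped like the part that bears ring0_mid but blue is not meant.

How it is judged:
On the way, in this order (a step that is already met when the one before it is completed fails the run):
1. one ring weight on the stem, let go, the tray sunk by that one weight (((x of ring0_mid in the frame of pan_axis between -0.004 and 0.004 m and y of ring0_mid in the frame of pan_axis between 0 and 0.026 m and z of ring0_mid in the frame of pan_axis between 0.004 and 0.046 m) or (x of ring1_mid in the frame of pan_axis between -0.004 and 0.004 m and y of ring1_mid in the frame of pan_axis between 0 and 0.026 m and z of ring1_mid in the frame of pan_axis between 0.004 and 0.046 m) or (x of ring2_mid in the frame of pan_axis between -0.004 and 0.004 m and y of ring2_mid in the frame of pan_axis between 0 and 0.026 m and z of ring2_mid in the frame of pan_axis between 0.004 and 0.046 m) or (x of ring3_mid in the frame of pan_axis between -0.004 and 0.004 m and y of ring3_mid in the frame of pan_axis between 0 and 0.026 m and z of ring3_mid in the frame of pan_axis between 0.004 and 0.046 m)) and value of joint tray between 0.007 and 0.013 m and contact force between the fingers and anything else below 0.1 N), for 0.2 s.
2. a second ring weight on the stem, let go, the tray sunk by two weights (((x of ring0_mid in the frame of pan_axis between -0.004 and 0.004 m and y of ring0_mid in the frame of pan_axis between 0 and 0.026 m and z of ring0_mid in the frame of pan_axis between 0.004 and 0.046 m) or (x of ring1_mid in the frame of pan_axis between -0.004 and 0.004 m and y of ring1_mid in the frame of pan_axis between 0 and 0.026 m and z of ring1_mid in the frame of pan_axis between 0.004 and 0.046 m) or (x of ring2_mid in the frame of pan_axis between -0.004 and 0.004 m and y of ring2_mid in the frame of pan_axis between 0 and 0.026 m and z of ring2_mid in the frame of pan_axis between 0.004 and 0.046 m) or (x of ring3_mid in the frame of pan_axis between -0.004 and 0.004 m and y of ring3_mid in the frame of pan_axis between 0 and 0.026 m and z of ring3_mid in the frame of pan_axis between 0.004 and 0.046 m)) and value of joint tray between 0.017 and 0.023 m and contact force between the fingers and anything else below 0.1 N), for 0.2 s.
At the end, for the whole second after the job is handed in: The tray rests with its pointer within 6.5 mm of the mark's level (one weight is 10 mm), carried by ring weights threaded on the stem (in the pan_axis frame: x within 4 mm, y 0 to 26 mm, z 4 to 46 mm); every other ring weight is over 90 mm from the scale's axis (z of pan_axis in the frame of mark_tip between 0.0025 and 0.0155 m and ((x of ring0_mid in the frame of pan_axis between -0.004 and 0.004 m and y of ring0_mid in the frame of pan_axis between 0 and 0.026 m and z of ring0_mid in the frame of pan_axis between 0.004 and 0.046 m) or (x of ring1_mid in the frame of pan_axis between -0.004 and 0.004 m and y of ring1_mid in the frame of pan_axis between 0 and 0.026 m and z of ring1_mid in the frame of pan_axis between 0.004 and 0.046 m) or (x of ring2_mid in the frame of pan_axis between -0.004 and 0.004 m and y of ring2_mid in the frame of pan_axis between 0 and 0.026 m and z of ring2_mid in the frame of pan_axis between 0.004 and 0.046 m) or (x of ring3_mid in the frame of pan_axis between -0.004 and 0.004 m and y of ring3_mid in the frame of pan_axis between 0 and 0.026 m and z of ring3_mid in the frame of pan_axis between 0.004 and 0.046 m)) and ((x of ring0_mid in the frame of pan_axis between -0.004 and 0.004 m and y of ring0_mid in the frame of pan_axis between 0 and 0.026 m and z of ring0_mid in the frame of pan_axis between 0.004 and 0.046 m) or horizontal distance between ring0_mid and pan_axis above 0.09 m) and ((x of ring1_mid in the frame of pan_axis between -0.004 and 0.004 m and y of ring1_mid in the frame of pan_axis between 0 and 0.026 m and z of ring1_mid in the frame of pan_axis between 0.004 and 0.046 m) or horizontal distance between ring1_mid and pan_axis above 0.09 m) and ((x of ring2_mid in the frame of pan_axis between -0.004 and 0.004 m and y of ring2_mid in the frame of pan_axis between 0 and 0.026 m and z of ring2_mid in the frame of pan_axis between 0.004 and 0.046 m) or horizontal distance between ring2_mid and pan_axis above 0.09 m) and ((x of ring3_mid in the frame of pan_axis between -0.004 and 0.004 m and y of ring3_mid in the frame of pan_axis between 0 and 0.026 m and z of ring3_mid in the frame of pan_axis between 0.004 and 0.046 m) or horizontal distance between ring3_mid and pan_axis above 0.09 m) and velocity of joint tray between -0.01 and 0.01 m/s); the robot touches nothing.
It fails at once if the tray is pushed down to its stop (sunk more than 46 mm) (value of joint tray above 0.046 m).
It fails at once if a weight is dropped on the scale or the tray is slammed (tray going down faster than 0.22 m/s) (velocity of joint tray above 0.22 m/s).
It fails at once if the scale is forced (more than 14 N on it) (contact force between scale and anything else above 14 N).
It fails at once if the target mark is moved by more than 3 mm (distance of mark_tip from where it was at the start of the episode above 0.003 m).
It fails at once if a bystander (blank disc, beaker, dish, jar, brass cylinder, dropper) is moved by more than 25 mm (distance of any of blank_center, beaker_mid, dish_mid, jar_mid, sample_center, dropper_mid from where it was at the start of the episode above 0.025 m).
It also fails if it takes over 72 s, if anything falls off the work surface, if the arm or the gripper's body presses on something with over 40 N, if the wrist force passes 120 N, or if a joint passes its speed limit or range.

## Robot

A 7-joint arm with a two-finger parallel gripper is mounted at the origin on the work surface. World frame = base frame: x ahead of the robot, y to its left, z up, the work surface at z = 0. Lengths are in m, angles in rad, forces in N, time in s.
With the tool pointing down it reaches from about 0.4 to 0.875 m from the base axis. Payload 6.5 kg.
Tool frame: the origin (TCP) lies at the very end of the fingers, on their centre line; the grasp point (between the pads) lies 19 mm behind it (r.grip_point_offset is the distance from the TCP to the grasp point, in m); z points along the fingers, y is the direction in which the jaws open and shut (so a half turn about z gives the same grasp; the last joint's range is limited). The gripper opens to 85 mm and grips with 20 to 120 N. Pads are 22 mm wide; open, the fingers measure 114 mm over their backs; the gripper's body (76 mm by 85 mm) begins 54 mm behind the grasp point. The pads swing forward as they close: fully open they stand 13 mm farther back than shut.
Start: joints at [-1.272, 0.536, -0.004, 1.538, 0.003, 1.067, -0.071], TCP at [0.232, 0.607, 0.231] pointing down, gripper open.
Joint ranges: [-2.7, 2.7], [-0.37, 2.16], [-1.27, 1.26], [0.24, 2.4], [-1.31, 4.45], [0.19, 1.91], [-2.76, 2.76]. Speed limits (rad/s): [2.39, 2.39, 3.14, 3.14, 3.14, 3.14, 3.14].

## Interface

Orientations are given as a unit quaternion [x, y, z, w].
In Python, from cell import r, cams, job gives the robot as it stands.
- The arm moves only by the tool send_rows, never from a script. Its argument "rows" is a list of rows, each a list of 3 entries, a list of its own where there are three numbers: the closure in counts, from 0 (fully open) to 255 (shut), then the shift along the tool's x, y, z in m, then the turn, a rotation vector about the tool's x, y, z in degrees. In form: [[hand, [tx, ty, tz], [ax, ay, az]], ...]. A call has 1 to 8 rows; each row is the pose to reach, as a shift and turn from the pose commanded when the call began, along the tool's axes at that moment; what a row does not reach only later rows make up. A row lasts 1/10 s, in which the tool goes at most 50 mm and 8.59 degrees, less where a joint would pass 70% of its speed; a pose out of reach is approached as far as the arm can. A call with a gripper value outside its range is refused whole. The fingers move at their own pace and stop on an object; "grip_force" is the grip in N (left out, the last holds). Time passes only in rows, so rows that repeat a pose let the fingers close. It gives the time, the measured TCP pose, the force and the opening at its end, in the units of the state.
- r.read_state(): the state, without advancing time (a new reading comes with each control period).
- cams.grab_frame(name): name is "scene" or "top" or "wrist"; returns the picture (400x640x3 uint8, blue, green, red); there is no depth.
- cams.camera_info(name): a dict with "intrinsics" (3x3 intrinsics, pixels), "camera_from_world" (4x4, takes a point from world to camera coordinates); the wrist camera has in their place "tool_from_camera" (4x4, takes a point from camera to tool coordinates, whose origin is the TCP and whose axes are the flange's). Camera axes: x right, y down, z forward; pixel columns grow to the right and rows downward; lengths in m; the calibration is good to about 2 mm. The wrist camera is an equidistant fisheye: a pixel r from the principal point sees the ray r / f radians off the axis. A picture is of the moment at which its call begins: read the wrist's pose just before it. camera_info takes no time and is no camera call.
- job.sign_off(): hands the job in, once; it reports no verdict.
The state is a dict: "time_s": time; "joints": joint angles; "dq": joint speeds; "joint_torque": joint torques, N m; "eef_pos": TCP position; "eef_rot": TCP orientation; "wrist_force": force on the tool from outside, world axes, zero at the start; "torque": the same for the moment, N m; "opening": finger opening in m.
Only numpy, scipy, OpenCV 4.12 (cv2) and the standard library are available. Lean on these libraries where they do the work, as an engineer would, in place of code of your own. Each camera call takes 0.05 s, during which the arm holds its last target. There are 200 camera calls.

## Working session

There is one attempt and no reset: what is moved stays moved. The work goes in short steps, Python scripts to look and compute and a tool call to move; the robot and the scene stay as the last step left them, time stands still between calls to the robot, and variables do not carry over. Pictures are saved under pics/ and viewed, about 8 in all and at most 12, crops included, and the job is handed in when it is done.

Besides the shell and the picture viewer there is one more tool, called after "Emit:" as name(argument=value, ...), one argument or row to a line, values as JSON. send_rows: Moves the arm, as the interface text tells. Its arguments: {"type":"object","properties":{"rows":{"type":"array","items":{"type":"array"}},"grip_force":{"type":"number"}},"required":["rows"]}

```bash
mkdir -p pics; ls
python3 - <<'E'
from cell import r,cams,job
import cv2,numpy as np
s=r.read_state();print({k:np.round(v,4).tolist() for k,v in s.items()},r.grip_point_offset)
for n in("scene","top","wrist"):
    print(n,{k:np.round(v,4).tolist() for k,v in cams.camera_info(n).items()} )
a=cams.grab_frame("scene");b=cams.grab_frame("top")
cv2.imwrite("pics/scene.png",a);cv2.imwrite("pics/top.png",b)
E
```

```text
pics
{'time_s': 0.0, 'joints': [-1.2722, 0.5372, -0.0045, 1.5389, 0.0026, 1.0673, -0.0712], 'dq': [0.001, -0.0012, -0.0008, -0.0013, 0.0001, -0.0023, 0.0003], 'joint_torque': [0.0006, -58.3419, 1.0491, -25.9095, 0.0124, 0.0097, 0.0], 'eef_pos': [0.2317, 0.6066, 0.2304], 'eef_rot': [0.1813, 0.9834, -0.0009, -0.0001], 'wrist_force': [-0.3669, 0.0122, -0.2585], 'torque': [0.0199, 0.0309, -0.0169], 'opening': 0.0856} 0.0187
scene {'intrinsics': [[462.8737, 0.0, 318.8878], [0.0, 462.8737, 196.9648], [0.0, 0.0, 1.0]], 'camera_from_world': [[0.4708, 0.8822, -0.0096, -0.2307], [0.6449, -0.3515, -0.6786, -0.2916], [-0.6021, 0.3133, -0.7344, 1.6012], [0.0, 0.0, 0.0, 1.0]]}
top {'intrinsics': [[447.0911, 0.0, 317.7519], [0.0, 447.0911, 207.789], [0.0, 0.0, 1.0]], 'camera_from_world': [[-0.0286, -0.9995, -0.0127, 0.001], [-0.9851, 0.0303, -0.1696, 0.5948], [0.1699, 0.0077, -0.9854, 1.3302], [0.0, 0.0, 0.0, 1.0]]}
wrist {'intrinsics': [[309.7069, 0.0, 315.2742], [0.0, 309.7069, 201.4777], [0.0, 0.0, 1.0]], 'tool_from_camera': [[0.0013, -0.9522, -0.3053, 0.0785], [1.0, 0.0012, 0.0004, 0.002], [-0.0001, -0.3053, 0.9522, -0.1434], [0.0, 0.0, 0.0, 1.0]]}
```

View pics/scene.png

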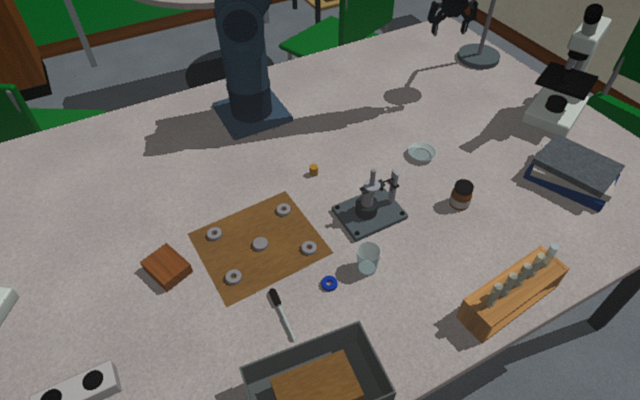

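View pics/top.png

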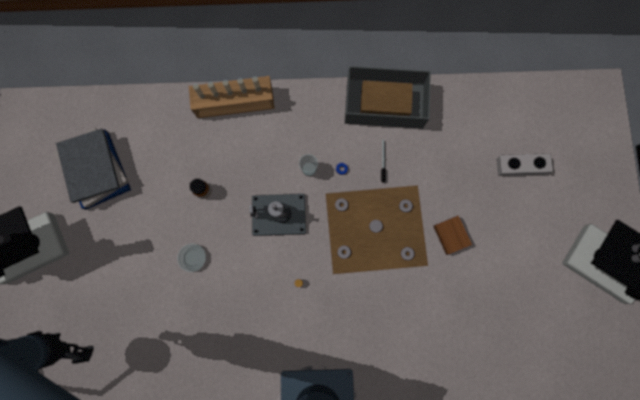

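The top view shows four grey rings at about (341,205), (405,206), (343,252) and (407,254), with the blank at (376,226) and the blue decoy at (342,169). The scale is at about (279,213). I'll enlarge both views.

```bash
cat > h.py <<'E'
import numpy as np,cv2
from cell import r,cams,job
from scipy.spatial.transform import Rotation as R
def toworld(n,u,v,z):
    i=cams.camera_info(n);K=i["intrinsics"];T=np.array(i["camera_from_world"])
    d=T[:3,:3].T@np.linalg.solve(K,[u,v,1]);c=-T[:3,:3].T@T[:3,3]
    return c+d*(z-c[2])/d[2]
def proj(n,p):
    i=cams.camera_info(n);T=np.array(i["camera_from_world"])
    q=np.array(i["intrinsics"])@(T[:3,:3]@np.array(p)+T[:3,3]);return q[:2]/q[2]
def wpose():
    s=r.read_state();return np.array(s["eef_pos"]),R.from_quat(s["eef_rot"]).as_matrix()
def wtoworld(u,v,z,pose):
    i=cams.camera_info("wrist");K=np.array(i["intrinsics"]);X=np.array(i["tool_from_camera"])
    a=np.array([u-K[0,2],v-K[1,2]])/K[0,0];t=np.linalg.norm(a)
    d=np.r_[a/t*np.sin(t) if t else a,np.cos(t)]
    p,Q=pose;c=p+Q@X[:3,3];d=Q@X[:3,:3]@d
    return c+d*(z-c[2])/d[2]
def wproj(P,pose):
    i=cams.camera_info("wrist");K=np.array(i["intrinsics"]);X=np.array(i["tool_from_camera"])
    p,Q=pose;t=Q.T@(np.array(P)-p);c=X[:3,:3].T@(t-X[:3,3])
    th=np.arctan2(np.hypot(c[0],c[1]),c[2]);return K[:2,2]+K[0,0]*th*c[:2]/np.hypot(c[0],c[1])
E
python3 - <<'E'
from h import *
a=cv2.imread("pics/scene.png");b=cv2.imread("pics/top.png")
A=cv2.resize(a[155:245,320:420],None,fx=6,fy=6,interpolation=cv2.INTER_CUBIC)
B=cv2.resize(b[180:270,240:430],None,fx=4,fy=4,interpolation=cv2.INTER_CUBIC)
cv2.imwrite("pics/A.png",A);cv2.imwrite("pics/B.png",B)
for p in [(341,205),(405,206),(343,252),(407,254),(376,226)]: print(p,toworld("top",*p,.012).round(3))
for p in [(234,277),(284,210),(309,248),(214,234),(260,244)]: print(p,toworld("scene",*p,.012).round(3))
for n,p in [("top",(279,209)),("scene",(373,171))]: print(toworld(n,*p,.172).round(3))
E
```

```text
(341, 205) [ 0.608 -0.09   0.012]
(405, 206) [ 0.599 -0.293  0.012]
(343, 252) [ 0.459 -0.091  0.012]
(407, 254) [ 0.447 -0.29   0.012]
(376, 226) [ 0.537 -0.198  0.012]
(234, 277) [ 0.607 -0.298  0.012]
(284, 210) [ 0.468 -0.097  0.012]
(309, 248) [ 0.616 -0.096  0.012]
(214, 234) [ 0.455 -0.296  0.012]
(260, 244) [ 0.544 -0.202  0.012]
[0.574 0.092 0.172]
[0.589 0.102 0.172]
```

View pics/A.png

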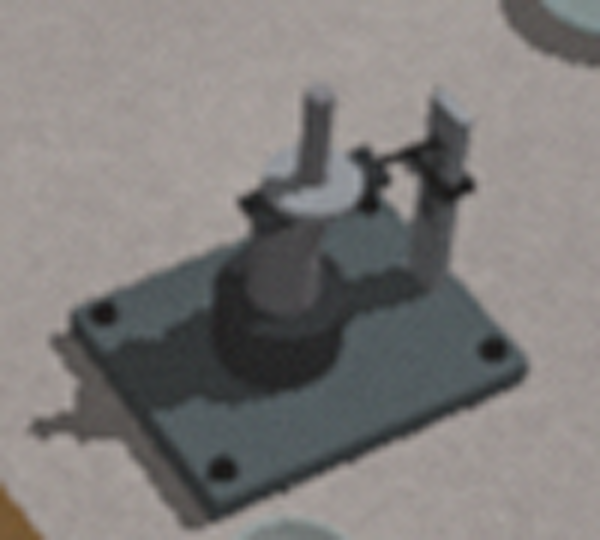

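View pics/B.png

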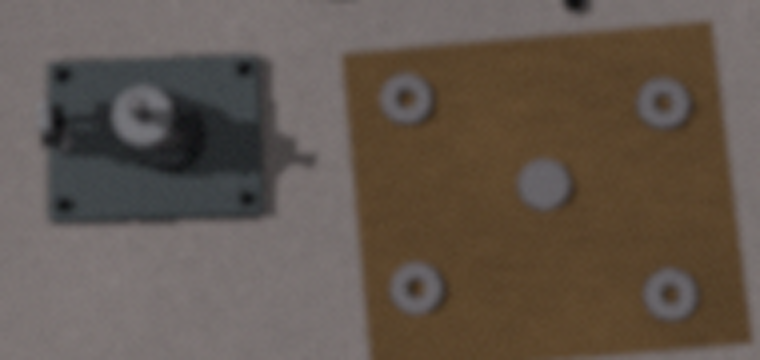

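Run:
```python
from h import *
tb=lambda u,v:(240+u/4-.4,180+v/4-.4); sa=lambda u,v:(320+u/6-.4,155+v/6-.4)
H=[toworld("top",*tb(*p),.018) for p in [(62,75),(244,68),(64,205),(246,198)]]
print("holes top",np.round(H,3).tolist()); print("c",np.mean(H,0))
G=[toworld("scene",*sa(*p),.018) for p in [(104,314),(222,468),(492,348)]]
print("holes scene",np.round(G,3).tolist(),"c",(G[0]+G[2])/2)
for p in [(406,98),(663,103),(417,288),(670,294),(544,184)]: print(toworld("top",*tb(*p),.012).round(4))
print("tip",toworld("scene",*sa(319,92),.172),"pan",toworld("scene",*sa(313,182),.12),toworld("top",*tb(141,115),.12))
```

```text
holes top [[0.637, 0.182, 0.018], [0.638, 0.037, 0.018], [0.533, 0.181, 0.018], [0.534, 0.038, 0.018]]
c [0.58541992 0.10945591 0.018     ]
holes scene [[0.532, 0.034, 0.018], [0.635, 0.035, 0.018], [0.635, 0.179, 0.018]] c [0.58354197 0.10640133 0.018     ]
[ 0.6109 -0.0908  0.012 ]
[ 0.6006 -0.2943  0.012 ]
[ 0.4601 -0.0938  0.012 ]
[ 0.4496 -0.2904  0.012 ]
[ 0.5388 -0.1968  0.012 ]
tip [0.58508587 0.10361877 0.172     ] pan [0.58709896 0.10395278 0.12      ] [0.58488664 0.10876043 0.12      ]
```

Emit:
send_rows(
  rows=[
    [0,[0,0,-0.02],[0,0,8.5]],
    [0,[0,0,-0.05],[0,0,17]],
    [0,[0,0,-0.08],[0,0,25.5]],
    [0,[0,0,-0.1],[0,0,34]],
    [0,[0,0,-0.1],[0,0,42.5]],
    [0,[0,0,-0.1],[0,0,51]],
    [0,[0,0,-0.1],[0,0,59.5]],
    [0,[0,0,-0.1],[0,0,68]],
  ],
)

```text
time_s: 0.9
eef_pos: [0.2317, 0.6069, 0.3308]
eef_rot: [0.702, 0.712, -0.0, 0.0]
wrist_force: [1.5, 0.3, 0.0]
opening: 0.0855
```

Emit:
send_rows(
  rows=[
    [0,[-0.039,0.027,0],[0,0,0]],
    [0,[-0.078,0.054,0],[0,0,0]],
    [0,[-0.117,0.081,0],[0,0,0]],
    [0,[-0.156,0.108,0],[0,0,0]],
    [0,[-0.195,0.135,0],[0,0,0]],
    [0,[-0.234,0.162,0],[0,0,0]],
    [0,[-0.273,0.189,0],[0,0,0]],
    [0,[-0.312,0.216,0],[0,0,0]],
  ],
)

```text
time_s: 1.7
eef_pos: [0.4544, 0.2976, 0.3311]
eef_rot: [0.7, 0.714, -0.0, -0.0]
wrist_force: [0.6, 0.6, 0.9]
opening: 0.0852
```

Emit:
send_rows(
  rows=[
    [0,[-0.039,0.026,0],[0,0,0]],
    [0,[-0.078,0.052,0.01],[0,0,0]],
    [0,[-0.117,0.078,0.03],[0,0,0]],
    [0,[-0.156,0.104,0.05],[0,0,0]],
    [0,[-0.195,0.13,0.05],[0,0,0.8]],
    [0,[-0.195,0.13,0.05],[0,0,0.8]],
    [0,[-0.195,0.13,0.05],[0,0,0.8]],
  ],
)

```text
time_s: 2.4
eef_pos: [0.5877, 0.1056, 0.2808]
eef_rot: [0.706, 0.708, -0.0, -0.0]
wrist_force: [-0.8, 0.9, 0.3]
opening: 0.0855
```

Run:
```python
from h import *
p=wpose();a=cams.grab_frame("wrist");np.savez("w1",p=p[0],Q=p[1]);cv2.imwrite("pics/w1.png",a)
print(p,wproj([.585,.104,.172],p))
```

```text
(array([0.58766619, 0.10562601, 0.28081618]), array([[-2.39637194e-03,  9.99996794e-01, -8.18081049e-04],
       [ 9.99996962e-01,  2.39589806e-03, -5.79748644e-04],
       [-5.77786747e-04, -8.19467857e-04, -9.99999497e-01]])) [311.6679623  202.46161984]
```

View pics/w1.png

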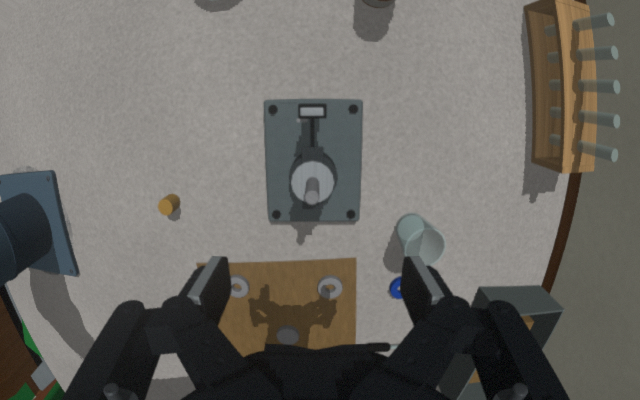

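Wrist view: the stem tip is at about (312,198), and the near rings at (239,287) and (330,288). The jaws line up with world x.

Run:
```python
from h import *
a=cv2.imread("pics/w1.png")
A=cv2.resize(a[95:225,265:365],None,fx=4.5,fy=4.5,interpolation=cv2.INTER_CUBIC)
B=cv2.resize(a[265:350,225:345],None,fx=2.5,fy=4.5/1.8,interpolation=cv2.INTER_CUBIC)
C=np.zeros((590,760,3),np.uint8);C[:A.shape[0],:A.shape[1]]=A;C[:B.shape[0],455:455+B.shape[1]]=B
cv2.imwrite("pics/w1c.png",C)
```

```text
(no output)
```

View pics/w1c.png

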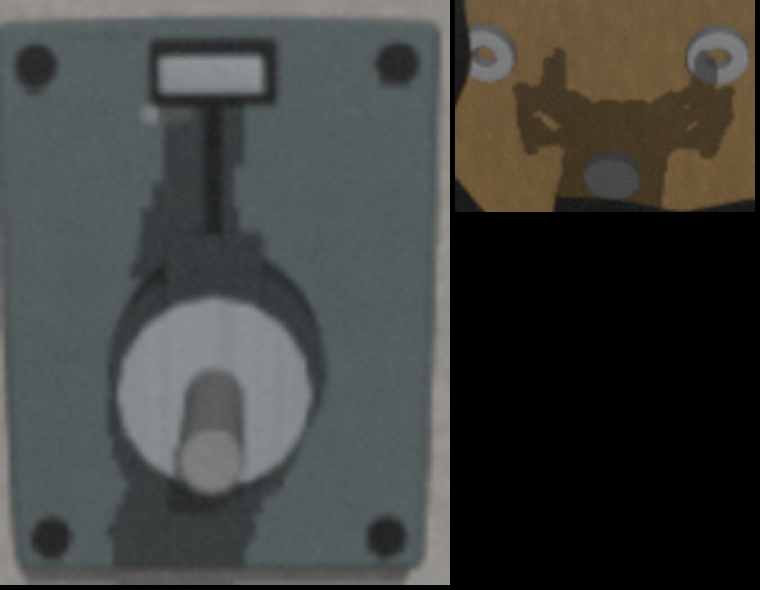

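Run:
```python
from h import *
d=np.load("w1.npz");p=(d["p"],d["Q"])
for q in [(311.7,197.0,.172),(312.4,181.5,.12),(236.7,286,.012),(329.9,286.5,.012)]: print(q,wtoworld(*q,p).round(4))
for a in[(36,66),(398,62),(50,537),(386,537)]: print("hole",wtoworld(265+a[0]/4.5-.4,95+a[1]/4.5-.4,.018,p).round(4))
print(np.array(wtoworld(265+214/4.5,95+75/4.5,.13,p)))
```

```text
(311.7, 197.0, 0.172) [0.585  0.1089 0.172 ]
(312.4, 181.5, 0.12) [0.5851 0.1094 0.12  ]
(236.7, 286, 0.012) [ 0.4619 -0.0902  0.012 ]
(329.9, 286.5, 0.012) [ 0.6118 -0.0872  0.012 ]
hole [0.5323 0.1812 0.018 ]
hole [0.6368 0.1826 0.018 ]
hole [0.5327 0.0369 0.018 ]
hole [0.6375 0.0373 0.018 ]
[0.58524865 0.17975633 0.13      ]
```

Emit:
send_rows(
  rows=[
    [60,[-0.05,0.006,0],[0,0,0]],
    [90,[-0.1,0.012,0],[0,0,0]],
    [90,[-0.145,0.018,0.015],[0,0,0]],
    [90,[-0.18,0.022,0.045],[0,0,0]],
    [90,[-0.194,0.0235,0.09],[0,0,0]],
    [90,[-0.194,0.0235,0.13],[0,0,0]],
    [90,[-0.194,0.0235,0.17],[0,0,0]],
    [90,[-0.194,0.0235,0.18],[0,0,0]],
  ],
)

```text
time_s: 3.25
eef_pos: [0.609, -0.0837, 0.0972]
eef_rot: [0.704, 0.71, -0.002, -0.003]
wrist_force: [-0.3, 0.3, 0.2]
opening: 0.0553
```

Run:
```python
from h import *
p=wpose();a=cams.grab_frame("wrist");np.savez("w2",p=p[0],Q=p[1]);cv2.imwrite("pics/w2.png",a)
q=wproj([.6115,-.089,.012],p);print(p[0],r.read_state()["opening"],q)
x,y=int(q[0])-70,int(q[1])-60;print(x,y)
cv2.imwrite("pics/w2c.png",cv2.resize(a[y:y+120,x:x+140],None,fx=5,fy=5,interpolation=cv2.INTER_CUBIC))
```

```text
[ 0.60899267 -0.08373239  0.09720293] 0.055209136381146544 [318.56025266 216.44925119]
248 156
```

View pics/w2c.png

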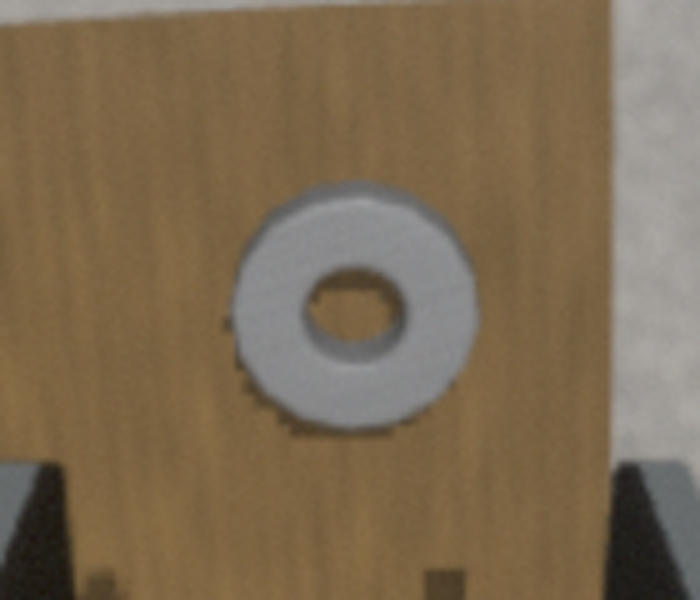

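Run:
```python
from h import *
d=np.load("w2.npz");p=(d["p"],d["Q"])
for z in(.012,.015): print(wtoworld(318.8,218.1,z,p).round(4))
print(wpose())
```

```text
[ 0.6117 -0.0904  0.012 ]
[ 0.6117 -0.0893  0.015 ]
(array([ 0.60971494, -0.08421145,  0.09798559]), array([[-0.0080574 ,  0.99994895, -0.00609747],
       [ 0.9999662 ,  0.00806721,  0.00158672],
       [ 0.00163583, -0.00608447, -0.99998015]]))
```

Emit:
send_rows(
  rows=[
    [90,[-0.0015,0.0005,0.04],[0,0,0]],
    [90,[-0.0015,0.0005,0.075],[0,0,0]],
    [90,[-0.0015,0.0005,0.089],[0,0,0]],
    [90,[-0.0015,0.0005,0.089],[0,0,0]],
  ],
)

```text
time_s: 3.7
eef_pos: [0.6124, -0.0874, 0.0122]
eef_rot: [0.705, 0.709, -0.0, -0.001]
wrist_force: [0.4, 0.4, 0.4]
opening: 0.0552
```

Emit:
send_rows(
  rows=[
    [90,[-0.0025,-0.0005,0.006],[0,0,0]],
    [90,[-0.0025,-0.0005,0.01],[0,0,0]],
    [90,[-0.0025,-0.0005,0.01],[0,0,0]],
    [160,[-0.0025,-0.0005,0.01],[0,0,0]],
    [160,[-0.0025,-0.0005,0.01],[0,0,0]],
    [160,[-0.0025,-0.0005,0.01],[0,0,0]],
  ],
  grip_force=30,
)

```text
time_s: 4.3
eef_pos: [0.6127, -0.091, 0.0032]
eef_rot: [0.705, 0.709, 0.0, 0.0]
wrist_force: [-1.1, -0.0, 5.4]
opening: 0.0378
```

Emit:
send_rows(
  rows=[
    [160,[0,0,-0.02],[0,0,0]],
    [160,[0,0,-0.06],[0,0,0]],
    [160,[0,0,-0.11],[0,0,0]],
    [160,[0.02,-0.003,-0.16],[0,0,0]],
    [160,[0.06,-0.01,-0.2],[0,0,0]],
    [160,[0.1,-0.018,-0.212],[0,0,0]],
    [160,[0.13,-0.027,-0.212],[0,0,0]],
    [160,[0.15,-0.027,-0.212],[0,0,0]],
  ],
  grip_force=40,
)

```text
time_s: 5.1
eef_pos: [0.5833, 0.0628, 0.2151]
eef_rot: [0.704, 0.71, 0.001, -0.001]
wrist_force: [-0.0, -0.8, -0.5]
opening: 0.038
```

Emit:
send_rows(
  rows=[
    [160,[0.03,0,0],[0,0,0]],
    [160,[0.05,0,0],[0,0,0]],
    [160,[0.05,0,0],[0,0,0]],
    [160,[0.05,0,0],[0,0,0]],
  ],
)

```text
time_s: 5.5
eef_pos: [0.5838, 0.1087, 0.2142]
eef_rot: [0.705, 0.709, -0.0, 0.0]
wrist_force: [0.7, -0.5, -0.7]
opening: 0.0373
```

Run:
```python
from h import *
p=wpose();a=cams.grab_frame("wrist");np.savez("w3",p=p[0],Q=p[1]);cv2.imwrite("pics/w3.png",a)
q=wproj([.585,.109,.172],p);print(p,r.read_state()["opening"],q)
x,y=int(q[0])-70,int(q[1])-40;print(x,y)
cv2.imwrite("pics/w3c.png",cv2.resize(a[y:y+115,x:x+140],None,fx=5,fy=5,interpolation=cv2.INTER_CUBIC))
```

```text
(array([0.5838316 , 0.10871954, 0.21420309]), array([[-5.85600492e-03,  9.99982829e-01, -2.20318063e-04],
       [ 9.99982710e-01,  5.85588610e-03, -5.36117663e-04],
       [-5.34818300e-04, -2.23453762e-04, -9.99999832e-01]])) 0.03703144507738818 [316.36449997 231.26531291]
246 191
```

View pics/w3c.png

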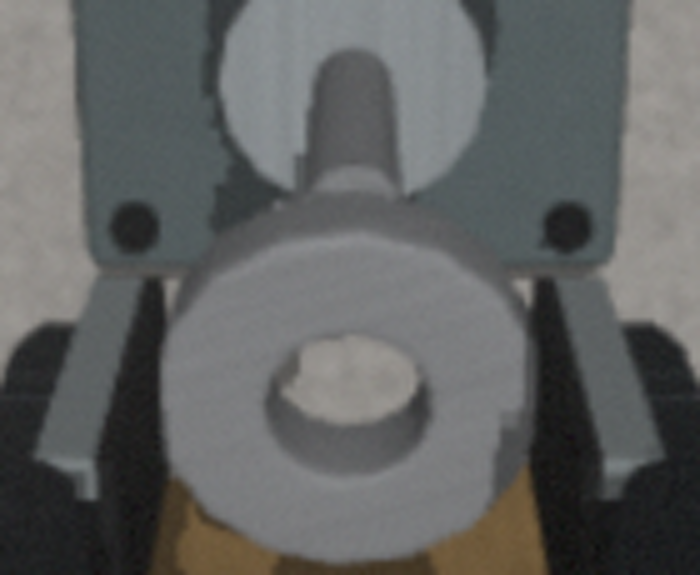

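Run:
```python
from h import *
d=np.load("w3.npz");p=(d["p"],d["Q"])
for z in(.223,.226): print(wtoworld(315.2,271.0,z,p).round(4))
print("bottom rim",wtoworld(246+349/5-.4,191+380/5-.4,.212,p))
print("stem",wtoworld(317.2,231,.172,p),"panedge",[wtoworld(246+u/5-.4,191+85/5-.4,.12,p).round(4) for u in(219,487)])
print(wpose()[0])
```

```text
[0.5842 0.1092 0.223 ]
[0.5842 0.111  0.226 ]
bottom rim [0.58437241 0.10542788 0.212     ]
stem [0.58554231 0.10919195 0.172     ] panedge [array([0.5633, 0.1073, 0.12  ]), array([0.6069, 0.1076, 0.12  ])]
[0.58396502 0.10770624 0.21427479]
```

Ring sits centred on the TCP to within about 0.5 mm. The stem is about +0.8 mm in x and y from the current pose, so I correct for that and lower to just above the tip.

Emit:
send_rows(
  rows=[
    [160,[0.0008,0.0008,0.02],[0,0,0]],
    [160,[0.0008,0.0008,0.034],[0,0,0]],
    [160,[0.0008,0.0008,0.034],[0,0,0]],
    [160,[0.0008,0.0008,0.034],[0,0,0]],
  ],
)

```text
time_s: 5.95
eef_pos: [0.5848, 0.1089, 0.1802]
eef_rot: [0.706, 0.709, -0.0, 0.0]
wrist_force: [0.1, 0.5, -0.4]
opening: 0.0375
```

```bash
cat >> h.py <<'E'
def avg(n=6):
    F=[];P=[]
    for _ in range(n):
        s=r.read_state();F.append(s["wrist_force"]);P.append(s["eef_pos"]);a=cams.grab_frame("scene")
    print("t",s["time_s"],"pos",np.mean(P,0).round(4),"F",np.mean(F,0).round(2),"sd",np.std(F,0).round(2),"op",round(s["opening"],4));return a
E
python3 - <<'E'
from h import *
a=avg();cv2.imwrite("pics/s_pre.png",a)
E
```

```text
t 6.2 pos [0.5852 0.1094 0.1808] F [-0.14  0.18 -0.74] sd [0.64 0.32 0.27] op 0.0374
```

Emit:
send_rows(
  rows=[
    [160,[-0.0006,-0.0004,0.006],[0,0,0]],
    [160,[-0.0006,-0.0004,0.012],[0,0,0]],
    [160,[-0.0006,-0.0004,0.018],[0,0,0]],
    [160,[-0.0006,-0.0004,0.024],[0,0,0]],
    [160,[-0.0006,-0.0004,0.03],[0,0,0]],
    [160,[-0.0006,-0.0004,0.03],[0,0,0]],
  ],
)

```text
time_s: 6.85
eef_pos: [0.5838, 0.1091, 0.1492]
eef_rot: [0.705, 0.709, -0.001, -0.0]
wrist_force: [-0.0, -0.9, -1.8]
opening: 0.0374
```

Run:
```python
from h import *
a=avg(8);cv2.imwrite("pics/s1.png",a);b=cv2.imread("pics/s_pre.png")
# vertical shift of pan/pointer between frames
for (x,y,w,h) in [(382,170,16,20),(355,180,40,14)]:
    t=b[y:y+h,x:x+w];R_=cv2.matchTemplate(a[y-3:y+h+12,x-4:x+w+4],t,cv2.TM_CCOEFF_NORMED);m=cv2.minMaxLoc(R_);print(m[1],m[3][0]-4,m[3][1]-3)
```

```text
t 7.2 pos [0.5845 0.1091 0.1502] F [ 0.08 -0.12 -1.15] sd [0.4  0.69 0.58] op 0.0375
0.6379898190498352 0 1
0.9272868633270264 0 0
```

Emit:
send_rows(
  rows=[
    [160,[0,0,0.01],[0,0,0]],
    [160,[0,0,0.02],[0,0,0]],
    [160,[0,0,0.026],[0,0,0]],
    [160,[0,0,0.03],[0,0,0]],
    [160,[0,0,0.034],[0,0,0]],
    [160,[0,0,0.037],[0,0,0]],
    [160,[0,0,0.037],[0,0,0]],
  ],
)

```text
time_s: 7.95
eef_pos: [0.5844, 0.1091, 0.1131]
eef_rot: [0.705, 0.709, -0.0, -0.0]
wrist_force: [-0.8, 0.2, 0.3]
opening: 0.0374
```

Run:
```python
from h import *
a=avg(6);cv2.imwrite("pics/s2.png",a);b=cv2.imread("pics/s_pre.png")
C=np.hstack([cv2.resize(i[155:215,335:415],None,fx=4.9,fy=6,interpolation=cv2.INTER_CUBIC) for i in(b,a)])
cv2.imwrite("pics/cmp.png",C)
```

```text
t 8.2 pos [0.5846 0.1091 0.1134] F [-0.29 -0.34 -0.1 ] sd [0.32 0.3  0.29] op 0.0375
```

View pics/cmp.png

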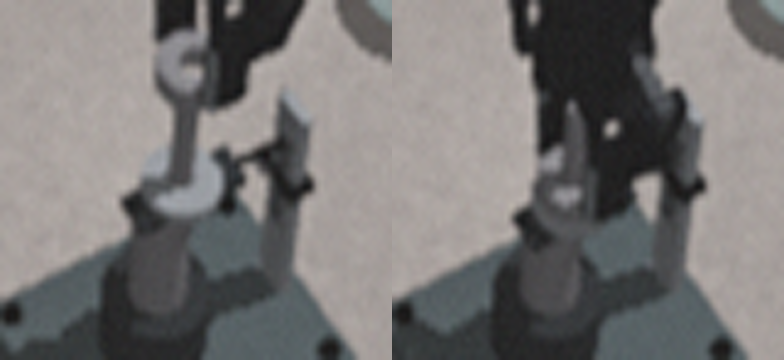

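Threaded: the tray has sunk about 10 mm and the wrist carries about 1 N less. Releasing.

Emit:
send_rows(
  rows=[
    [140,[0,0,0],[0,0,0]],
    [125,[0,0,0],[0,0,0]],
    [100,[0,0,0],[0,0,0]],
    [90,[0,0,0],[0,0,0]],
    [90,[0,0,0],[0,0,0]],
    [90,[0,0,0],[0,0,0]],
  ],
)

```text
time_s: 8.85
eef_pos: [0.5845, 0.1092, 0.1133]
eef_rot: [0.705, 0.709, 0.0, 0.0]
wrist_force: [-0.5, 0.1, 0.6]
opening: 0.0552
```

Emit:
send_rows(
  rows=[
    [90,[0,0,-0.02],[0,0,0]],
    [90,[0,0,-0.06],[0,0,0]],
    [90,[0,0,-0.1],[0,0,0]],
    [90,[0,0,-0.12],[0,0,0]],
    [90,[0,0,-0.13],[0,0,0]],
    [90,[0,0,-0.13],[0,0,0]],
  ],
)

```text
time_s: 9.45
eef_pos: [0.585, 0.1093, 0.2442]
eef_rot: [0.705, 0.709, 0.001, 0.0]
wrist_force: [-0.6, 0.2, -0.5]
opening: 0.0551
```

Run:
```python
from h import *
p=wpose();a=cams.grab_frame("wrist");np.savez("w4",p=p[0],Q=p[1]);cv2.imwrite("pics/w4.png",a)
print(p[0],wproj([.585,.109,.122],p),wproj([.585,.109,.162],p))
b=avg(2);cv2.imwrite("pics/s3.png",b)
A=cv2.resize(a[150:290,240:390],None,fx=2.6,fy=3.4,interpolation=cv2.INTER_CUBIC)
B=cv2.resize(b[155:235,335:415],None,fx=5,fy=6-.05,interpolation=cv2.INTER_CUBIC)
h=min(len(A),len(B));cv2.imwrite("pics/rel.png",np.hstack([A[:h],B[:h]]))
```

```text
[0.58496137 0.10930643 0.24417339] [314.5014599  196.64176408] [314.4962924  211.61841162]
t 9.55 pos [0.5839 0.1092 0.2424] F [-0.35 -0.04 -0.55] sd [0.18 0.12 0.09] op 0.0557
```

View pics/rel.png

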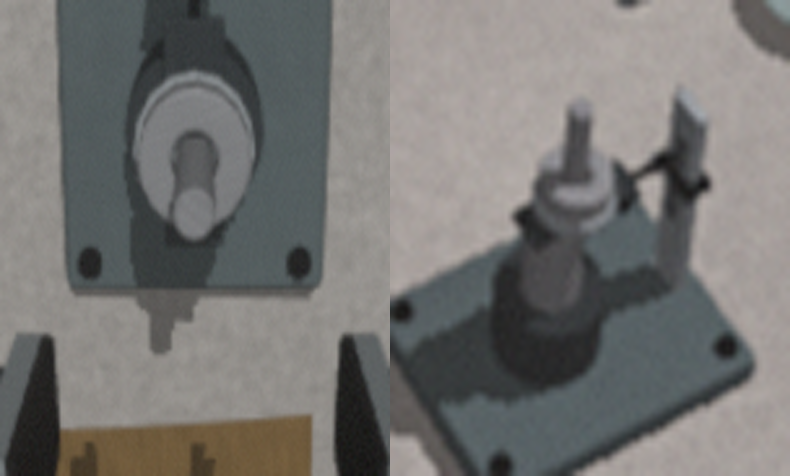

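Ring 1 is seated on the pan around the stem (left: stem at (195,215); right: pointer and tray lower by about 10 mm). Now the second ring, near (0.461,-0.093).

Emit:
send_rows(
  rows=[
    [90,[-0.04,-0.025,0],[0,0,0]],
    [90,[-0.08,-0.05,0],[0,0,0]],
    [90,[-0.12,-0.075,0.01],[0,0,0]],
    [90,[-0.155,-0.097,0.035],[0,0,0]],
    [90,[-0.185,-0.115,0.07],[0,0,0]],
    [90,[-0.202,-0.1245,0.11],[0,0,0]],
    [90,[-0.202,-0.1245,0.142],[0,0,0]],
    [90,[-0.202,-0.1245,0.142],[0,0,0]],
  ],
)

```text
time_s: 10.4
eef_pos: [0.4567, -0.0936, 0.0974]
eef_rot: [0.706, 0.708, -0.003, -0.003]
wrist_force: [0.4, 0.3, 0.5]
opening: 0.055
```

```bash
cat >> h.py <<'E'
def ringpix(a,q):
    x,y=int(q[0])-55,int(q[1])-50;c=a[y:y+100,x:x+110]
    hsv=cv2.cvtColor(c,cv2.COLOR_BGR2HSV);m=((hsv[...,1]<50)&(hsv[...,2]>60)).astype(np.uint8)
    n,l,st,ce=cv2.connectedComponentsWithStats(m)
    i=min(range(1,n),key=lambda k:1e9 if not 900<st[k,4]<3500 else np.hypot(*(ce[k]-[55,50])))
    f=(l==i).astype(np.uint8);cs,hi=cv2.findContours(f,cv2.RETR_CCOMP,cv2.CHAIN_APPROX_NONE)
    o=max(cs,key=len);hs=[k for k,h in zip(cs,hi[0]) if h[3]>=0 and len(k)>20]
    print("area",st[i,4],"bbox",st[i,:4]);e=cv2.fitEllipse(o)
    print("outer",np.add(e[0],[x,y]).round(1),np.round(e[1],1),"holes",[(np.add(cv2.fitEllipse(k)[0],[x,y]).round(1),np.round(cv2.fitEllipse(k)[1],1)) for k in hs])
    return np.add(e[0],[x,y])
def ringlook(guess,name):
    p=wpose();a=cams.grab_frame("wrist");cv2.imwrite(f"pics/{name}.png",a)
    q=ringpix(a,wproj(list(guess)+[.012],p));print("tcp",p[0].round(4),"ring raw",wtoworld(*q,.012,p).round(4))
    print("now",wpose()[0].round(4))
E
python3 - <<'E'
from h import *
d=np.load("w2.npz");p=(d["p"],d["Q"]);q=ringpix(cv2.imread("pics/w2.png"),(318.6,216.4));print("ref",wtoworld(*q,.012,p))
ringlook((.461,-.093),"w5")
E
```

```text
area 1721 bbox [31 26 50 50]
outer [318.5 216.8] [48.5 48.9] holes [(array([318.4, 216.5]), array([15.2, 19.6]))]
ref [ 0.61147006 -0.08928348  0.012     ]
area 1755 bbox [30 24 50 50]
outer [320.7 207.7] [49.2 49.6] holes [(array([320.7, 207.6]), array([16.6, 19.9]))]
tcp [ 0.4567 -0.0936  0.0974] ring raw [ 0.4606 -0.0919  0.012 ]
now [ 0.4588 -0.0935  0.0995]
```

Emit:
send_rows(
  rows=[
    [90,[0,0.001,0.04],[0,0,0]],
    [90,[0,0.001,0.075],[0,0,0]],
    [90,[0,0.001,0.088],[0,0,0]],
    [90,[0,0.001,0.088],[0,0,0]],
  ],
)

```text
time_s: 10.85
eef_pos: [0.4619, -0.0931, 0.0131]
eef_rot: [0.705, 0.709, -0.0, -0.001]
wrist_force: [-0.1, -0.1, 0.1]
opening: 0.0551
```

Emit:
send_rows(
  rows=[
    [90,[0,-0.001,0.006],[0,0,0]],
    [90,[0,-0.001,0.01],[0,0,0]],
    [90,[0,-0.001,0.01],[0,0,0]],
    [160,[0,-0.001,0.01],[0,0,0]],
    [160,[0,-0.001,0.01],[0,0,0]],
    [160,[0,-0.001,0.01],[0,0,0]],
  ],
)

```text
time_s: 11.45
eef_pos: [0.4614, -0.0935, 0.0042]
eef_rot: [0.705, 0.709, 0.001, 0.0]
wrist_force: [-2.1, 0.9, 10.0]
opening: 0.0375
```

Emit:
send_rows(
  rows=[
    [160,[0,0,-0.03],[0,0,0]],
    [160,[0,0,-0.075],[0,0,0]],
    [160,[0,0,-0.12],[0,0,0]],
    [160,[0.02,0.012,-0.16],[0,0,0]],
    [160,[0.05,0.031,-0.19],[0,0,0]],
    [160,[0.09,0.056,-0.2],[0,0,0]],
    [160,[0.13,0.08,-0.2],[0,0,0]],
    [160,[0.16,0.1,-0.2],[0,0,0]],
  ],
)

```text
time_s: 12.25
eef_pos: [0.5612, 0.0706, 0.2042]
eef_rot: [0.704, 0.71, 0.001, -0.0]
wrist_force: [0.2, 0.6, -1.2]
opening: 0.0373
```

Emit:
send_rows(
  rows=[
    [160,[0.025,0.015,0],[0,0,0]],
    [160,[0.0418,0.0244,0],[0,0,0]],
    [160,[0.0418,0.0244,0],[0,0,0]],
    [160,[0.0418,0.0244,0.015],[0,0,0]],
    [160,[0.0418,0.0244,0.02],[0,0,0]],
    [160,[0.0418,0.0244,0.02],[0,0,0]],
  ],
)

```text
time_s: 12.85
eef_pos: [0.5828, 0.1074, 0.1819]
eef_rot: [0.706, 0.708, -0.001, -0.001]
wrist_force: [0.1, -0.1, -1.3]
opening: 0.0374
```

Run:
```python
from h import *
p=wpose();a=cams.grab_frame("wrist");cv2.imwrite("pics/w6.png",a);np.savez("w6",p=p[0],Q=p[1])
b=avg(8);cv2.imwrite("pics/s4.png",b)
# ring held: compare with w3 (ring 1) by template match
t=cv2.imread("pics/w3.png")[225:310,270:360];R_=cv2.matchTemplate(a[210:325,255:375],t,cv2.TM_CCOEFF_NORMED);m=cv2.minMaxLoc(R_);print(m[1],np.subtract(m[3],15))
```

```text
t 13.25 pos [0.5843 0.1084 0.1834] F [-0.14  0.19 -0.67] sd [0.39 0.48 0.56] op 0.037
0.883156955242157 [ 0 -2]
```

Emit:
send_rows(
  rows=[
    [160,[0,0.0003,0.012],[0,0,0]],
    [160,[0,0.0003,0.02],[0,0,0]],
    [160,[0,0.0003,0.026],[0,0,0]],
    [160,[0,0.0003,0.032],[0,0,0]],
    [160,[0,0.0003,0.038],[0,0,0]],
    [160,[0,0.0003,0.043],[0,0,0]],
    [160,[0,0.0003,0.043],[0,0,0]],
  ],
)

```text
time_s: 14.0
eef_pos: [0.5842, 0.1089, 0.1395]
eef_rot: [0.705, 0.709, -0.001, -0.0]
wrist_force: [0.4, 0.4, -1.2]
opening: 0.0372
```

```bash
cat >> h.py <<'E'
def blockshift(a,ref,box=(353,183,14,16)):
    x,y,w,h=box;S=6;up=lambda i:cv2.resize(i,None,fx=S,fy=S,interpolation=cv2.INTER_CUBIC)
    t=up(ref[y:y+h,x:x+w]);m=cv2.minMaxLoc(cv2.matchTemplate(up(a[y-6:y+h+12,x-4:x+w+4]),t,cv2.TM_CCOEFF_NORMED))
    print("shift px",(m[3][0]/S-4),(m[3][1]/S-6),"score",round(m[1],2))
E
python3 - <<'E'
from h import *
b=cv2.imread("pics/scene.png")
for n in("s_pre","s1","s2","s3","s4"): blockshift(cv2.imread(f"pics/{n}.png"),b)
a=avg(8);cv2.imwrite("pics/s5.png",a);blockshift(a,b)
E
```

```text
shift px 0.0 0.0 score 1.0
shift px 0.0 0.0 score 0.98
shift px -0.5 2.0 score 0.91
shift px -0.5 1.833333333333333 score 0.91
shift px -0.5 1.833333333333333 score 0.91
t 14.35 pos [0.5847 0.1089 0.1404] F [ 0.11  0.08 -0.6 ] sd [0.36 0.34 0.53] op 0.0376
shift px -0.5 1.833333333333333 score 0.91
```

Threaded again, with no tray shift and no force. Lowering onto ring 1 and 10 mm further, then releasing.

Emit:
send_rows(
  rows=[
    [160,[0,0,0.008],[0,0,0]],
    [160,[0,0,0.014],[0,0,0]],
    [160,[0,0,0.018],[0,0,0]],
    [160,[0,0,0.022],[0,0,0]],
    [160,[0,0,0.0245],[0,0,0]],
    [160,[0,0,0.0245],[0,0,0]],
    [160,[0,0,0.0245],[0,0,0]],
  ],
)

```text
time_s: 15.1
eef_pos: [0.5847, 0.1089, 0.1159]
eef_rot: [0.705, 0.709, -0.0, 0.0]
wrist_force: [-0.6, 0.5, 0.2]
opening: 0.0371
```

Run:
```python
from h import *
b=cv2.imread("pics/scene.png");a=avg(5);cv2.imwrite("pics/s6.png",a);blockshift(a,b)
```

```text
t 15.3 pos [0.5847 0.1089 0.116 ] F [-0.31 -0.1   0.17] sd [0.43 0.35 0.26] op 0.0373
shift px 2.333333333333333 -2.1666666666666665 score 0.84
```

Emit:
send_rows(
  rows=[
    [140,[0,0,0],[0,0,0]],
    [125,[0,0,0],[0,0,0]],
    [100,[0,0,0],[0,0,0]],
    [90,[0,0,0],[0,0,0]],
    [90,[0,0,0],[0,0,0]],
    [90,[0,0,0],[0,0,0]],
  ],
)

```text
time_s: 15.95
eef_pos: [0.5847, 0.109, 0.1158]
eef_rot: [0.705, 0.709, 0.0, 0.0]
wrist_force: [1.2, -0.1, -0.2]
opening: 0.0556
```

Emit:
send_rows(
  rows=[
    [90,[0,0,-0.02],[0,0,0]],
    [90,[0,0,-0.06],[0,0,0]],
    [90,[0,0,-0.1],[0,0,0]],
    [90,[0,0,-0.13],[0,0,0]],
    [90,[0,0,-0.13],[0,0,0]],
    [90,[0,0,-0.13],[0,0,0]],
  ],
)

```text
time_s: 16.55
eef_pos: [0.5848, 0.1091, 0.2462]
eef_rot: [0.705, 0.709, 0.001, 0.0]
wrist_force: [-0.1, 0.6, -0.5]
opening: 0.0553
```

Run:
```python
from h import *
a=avg(6);cv2.imwrite("pics/s7.png",a)
p=wpose();w=cams.grab_frame("wrist");cv2.imwrite("pics/w7.png",w)
I=[cv2.resize(i[160:212,360:412],None,fx=7.3,fy=7.3,interpolation=cv2.INTER_CUBIC) for i in(cv2.imread("pics/scene.png"),a)]
J=cv2.resize(w[100:240,250:390],None,fx=1.4,fy=1.4,interpolation=cv2.INTER_CUBIC)
C=np.zeros((590,760,3),np.uint8);C[:379,:379]=I[0][:379,:379];C[:379,380:759]=I[1][:379,:379];C[385:385+len(J),:J.shape[1]]=J
cv2.imwrite("pics/two.png",C)
```

```text
t 16.8 pos [0.584  0.109  0.2449] F [ 0.01  0.03 -0.16] sd [0.59 0.4  0.74] op 0.0554
```

View pics/two.png

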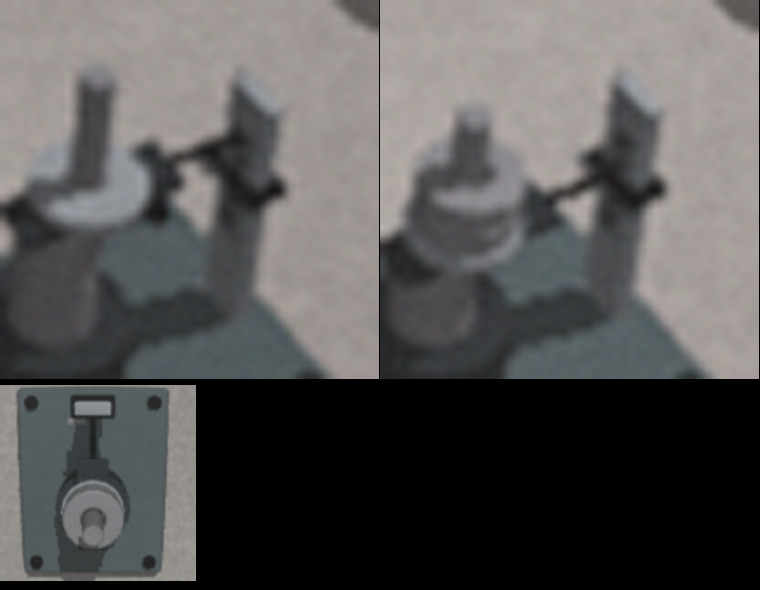

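Two rings are seated, one on the other. I'll take one close side view of pointer against mark with the wrist camera, from the clear −x side.

Emit:
send_rows(
  rows=[
    [90,[-0.01,-0.045,0],[0,0,0]],
    [90,[-0.02,-0.09,0],[0,0,0]],
    [90,[-0.033,-0.134,0.02],[0,0,0]],
    [90,[-0.033,-0.134,0.06],[0,0,0]],
    [90,[-0.033,-0.134,0.11],[0,0,0]],
    [90,[-0.033,-0.134,0.15],[0,0,0]],
    [90,[-0.033,-0.134,0.17],[0,0,0]],
    [90,[-0.033,-0.134,0.17],[0,0,0]],
  ],
)

```text
time_s: 17.7
eef_pos: [0.4487, 0.0745, 0.0734]
eef_rot: [0.705, 0.709, -0.003, -0.001]
wrist_force: [0.5, 0.0, 0.3]
opening: 0.0555
```

Emit:
send_rows(
  rows=[
    [90,[0,0,0],[0,0,0]],
    [90,[0,0,0],[0,0,0]],
  ],
)

```text
time_s: 17.9
eef_pos: [0.452, 0.0754, 0.077]
eef_rot: [0.705, 0.709, 0.001, 0.001]
wrist_force: [0.1, 0.1, -0.4]
opening: 0.0554
```

Run:
```python
from h import *
p=wpose();a=np.mean([cams.grab_frame("wrist") for _ in range(3)],0).astype(np.uint8);np.savez("w8",p=p[0],Q=p[1]);cv2.imwrite("pics/w8.png",a)
print(p,wpose()[0])
for P in [(.585,.166,.091),(.585,.166,.086),(.585,.178,.094),(.585,.178,.078),(.585,.178,.148),(.585,.109,.152)]: print(P,wproj(P,p))
```

```text
(array([0.45200455, 0.07542427, 0.07704811]), array([[-5.13866175e-03,  9.99984029e-01,  2.35269451e-03],
       [ 9.99986568e-01,  5.13705264e-03,  6.89477533e-04],
       [ 6.77380606e-04,  2.35620590e-03, -9.99996995e-01]])) [0.45173768 0.07559024 0.0768948 ]
(0.585, 0.166, 0.091) [566.99014694 109.26120465]
(0.585, 0.166, 0.086) [561.02263981 108.62912187]
(0.585, 0.178, 0.094) [571.75570449  87.33033721]
(0.585, 0.178, 0.078) [552.90040973  86.99860713]
(0.585, 0.178, 0.148) [654.24732883  92.55235018]
(0.585, 0.109, 0.152) [631.14604158 258.6746481 ]
```

Run:
```python
from h import *
a=cv2.imread("pics/w8.png")[50:210,500:640]
cv2.imwrite("pics/w8c.png",cv2.resize(cv2.rotate(a,cv2.ROTATE_90_COUNTERCLOCKWISE),None,fx=4.2,fy=4.2,interpolation=cv2.INTER_CUBIC))
```

```text
(no output)
```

View pics/w8c.png

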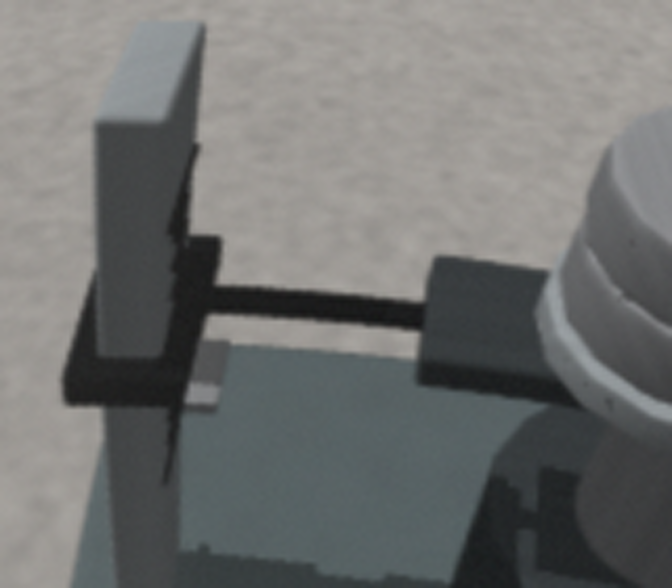

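Run:
```python
from h import *
def ray(u,v,f):
    d=np.load(f);p=(d["p"],d["Q"]);A=wtoworld(u,v,.2 if 0 else .0,p);B=wtoworld(u,v,.1,p);return B,(A-B)/np.linalg.norm(A-B)
w1=lambda x,y:ray(265+x/4.5-.4,95+y/4.5-.4,"w1.npz")
w8=lambda X,Y:ray(639.5-Y/4.2,50+X/4.2-.4,"w8.npz")
def tri(a,b):
    (p,d),(q,e)=a,b;t=np.linalg.lstsq(np.c_[d,-e],q-p,rcond=None)[0];A=p+t[0]*d;B=q+t[1]*e;return ((A+B)/2).round(4),np.linalg.norm(A-B).round(4)
print("post top near corners",tri(w1(157,95),w8(165,122)),tri(w1(157,56),w8(98,122)))
print("collar near corner",tri(w1(150,103),w8(200,360)),tri(w1(150,40),w8(70,380)))
print("tongue",tri(w1(150,114),w8(208,385)))
def onx(X,Y,x):
    p,d=w8(X,Y);return (p+d*(x-p[0])/d[0]).round(4)
for n,X,Y,x in[("pointer",220,300,.585),("pointer2",400,314,.585),("collar near top",130,357,.570),("collar near bot",125,403,.570),("tongue near top",205,385,.570),("tongue near bot",203,410,.570),("tongue ctr top if x=.573",210,362,.573),("same if .585",210,362,.585)]: print(n,onx(X,Y,x))
```

```text
post top near corners (array([0.573 , 0.176 , 0.1307]), np.float64(0.0001)) (array([0.5732, 0.1836, 0.1304]), np.float64(0.0013))
collar near corner (array([0.5698, 0.1716, 0.095 ]), np.float64(0.0027)) (array([0.5696, 0.1871, 0.0909]), np.float64(0.0015))
tongue (array([0.5694, 0.1696, 0.0908]), np.float64(0.0011))
pointer [0.585  0.17   0.0915]
pointer2 [0.585  0.1468 0.0918]
collar near top [0.57   0.1788 0.0951]
collar near bot [0.57   0.1795 0.0861]
tongue near top [0.57   0.1695 0.0903]
tongue near bot [0.57   0.1695 0.0852]
tongue ctr top if x=.573 [0.573  0.1694 0.0916]
same if .585 [0.585  0.1707 0.0788]
```

Run:
```python
from h import *
avg(4);print(job.sign_off())
```

```text
t 18.2 pos [0.4515 0.0755 0.0766] F [ 0.2   0.04 -0.31] sd [0.26 0.46 0.62] op 0.0552
the job is handed in; nothing more can be done
None
```

I put two ring weights on the scale's stem, one at a time, and stopped there because the pointer is within about 2–3 mm of the mark. I handed the job in at about 18 s of the 72 s allowed; sign-off reported no verdict.

- **Placing:** Each ring was threaded with no measurable resistance. I lowered it until the tray carried its weight, then opened the fingers. The after-pictures show both rings flat on the pan around the stem.
- **Level:** In the side view, triangulated with an earlier wrist view, the pointer is at z ≈ 0.0915 m, so the tray has sunk about 19.5 mm. The mark's collar centre is at about 0.0905 m and its tongue spans about 0.0855–0.0905 m. A third ring would overshoot by about 7–9 mm. As a check on the calibration, the post top came out at 0.1305 m against the stated 0.130 m.
- **Bystanders:** I kept clear of the mark, the blank, the blue ring and the other bystanders, but did not re-measure them afterwards. The other two rings were left on the board, well over 90 mm from the scale, and the arm is clear of everything.
- **Checks that disagreed:**
  - **Base plate:** It is not centred on the scale's axis, so I used only the measured stem position.
  - **Scene camera:** It was off by 3–5 mm in y compared with the wrist camera, so I relied on the wrist camera.
  - **Tray-shift check:** The image match failed while the gripper held the second ring; I used the wrist force and the later pictures instead.

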